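Hook a fallen loop tool out from between two moulds and lay out the tools

TASK

A loop tool has fallen into the gap between the two plaster moulds: take the draw hook off its rest and use it to draw the loop tool out towards you until more than half of it is clear of the gap, without putting the gripper on the tool before then. Then lay both the hook and the loop tool flat on the wooden board beside the loop tool already there, all three side by side, parallel, wholly on the board, and with their working ends (loops and hook toe) pointing the same way. Set them down gently, do not drop them, and leave the moulds, the tool already laid and the other things where they are.

Things in the scene. Friction and masses are not known exactly. Their poses are not given: they have to be found in the camera images.
- hook: draw hook 253 mm long, 120 g. Origin: under the wooden handle, x to the toe, z its upper side. Handle x -45..55, 20 wide, z 0..30 mm; grip at x = 0. Shank 8 mm thick, axis at z = 22 mm. Toe: steel plate x 202..208, 30 wide, z 0..27 mm. Lies flat on handle and toe. At the start it leans on its rest, toe at the bottom, x 35 degrees below level and roughly away from the robot, handle free in the air
- hook_toe (a point): middle of the lower edge of the hook's toe (205, 0, 0 mm in the hook's frame)
- hook_rest: fixed wooden rest of the hook. Origin on the bench, 127 mm under the hook's origin at the start; x along the hook. Base x 15..205, 60 wide, 8 mm high, with a stop 16 mm high for the toe at the far end; post at x 56..82, up to 117 mm high, with a notch for the shank
- fallen_tool: loop tool lying flat on the bench in the gap between the moulds, its wire loop towards the robot: wooden handle with wire loop, 182 x 24 x 17 mm, solid as a box of that size, 35 g. Origin: middle of its underside; y along its length, the wire loop at the -y end, z up. Grip it across its 24 mm width near the middle
- fallen_tool_loop (a point): wire loop of the fallen tool: 88 mm from the middle towards -y
- board: fixed wooden board 150 x 300 x 16 mm. Origin: middle of its underside; y along its length (300 mm) pointing more or less away from the robot, x across it pointing to the right seen from the robot; top at z = 16 mm
- laid_tool: the like loop tool, 182 x 24 x 17 mm, lying on the board near its left edge (50 to 58 mm left of the board's middle line), its loop pointing away from the robot along the board. Origin: middle of its underside; y along its length, the wire loop at the -y end
- laid_tool_loop (a point): wire loop of the laid tool: 88 mm from its middle towards -y
- mould_left: left plaster mould half, 155 x 250 x 92 mm, 2.1 kg, loose. Origin: middle of its underside; y along its length, roughly away from the robot, near end at y = -125 mm; x to the right, across the gap. The gap runs along y, its middle line at x = 106 mm, 62 mm wide between the rims and wider at the bottom
- mould_right: right plaster mould half, 155 x 190 x 88 mm, 1.6 kg, standing loose. Origin: middle of its underside; y along its length away from the robot
- beaker: bystander: clay beaker 77 mm wide, 83 mm high; origin middle of its underside
- plug: bystander: small plaster plug 43 mm wide, 38 mm high; origin middle of its underside
- tin: bystander: flat round tin 70 mm wide, 28 mm high; origin middle of its underside
Things that resemble listed ones, but are neither listed nor needed, are in the scene too. What is shaped like the fallen_tool but green is not meant.

How it is judged:
On the way, in this order (a step that is already met when the one before it is completed fails the run):
1. the hook is lifted off its rest (z of hook_toe in the frame of hook_rest above 0.04 m), for 0.1 s.
2. the hook bears on the fallen tool, which still lies in the gap (contact force between hook and fallen_tool above 0.03 N and y of fallen_tool in the frame of mould_left above -0.1 m), for 0.05 s.
3. the middle of the fallen tool is drawn clear of the gap, on the bench and untouched by the fingers (y of fallen_tool in the frame of mould_left below -0.122 m and height (world z) of fallen_tool below 0.015 m and contact force between the fingers and fallen_tool below 0.05 N), for 0.1 s.
4. hook and fallen tool both lie on the board (z of fallen_tool in the frame of board between 0.01 and 0.023 m and z of hook in the frame of board between 0.01 and 0.023 m and x of fallen_tool in the frame of board between -0.068 and 0.068 m and x of hook in the frame of board between -0.066 and 0.066 m), for 0.2 s.
At the end, for the whole second after the job is handed in: Fallen tool and hook lie at rest flat on the board (tilt under 6 degrees, not on one another), within 12 degrees of parallel to the laid tool, loop and toe pointing as its loop does, wholly on the board to about 10 mm; laid tool and moulds moved less than 25 mm (all of step 4 and y of fallen_tool in the frame of board between -0.07 and 0.07 m and angle between each of fallen_tool, hook's own z axis and vertical below 0.1 rad and angle between the y axis of fallen_tool and the y axis of laid_tool, either way round below 0.21 rad and y of fallen_tool_loop in the frame of board above 0.01 m and y of hook in the frame of board between -0.12 and -0.045 m and angle between the x axis of hook and the y axis of laid_tool, either way round below 0.21 rad and y of hook_toe in the frame of board above 0.05 m and distance of each of laid_tool, mould_left, mould_right from where it was at the start of the episode below 0.025 m and linear speed of each of fallen_tool, hook below 0.02 m/s and angular speed of each of fallen_tool, hook below 0.15 rad/s); the robot touches nothing.
It fails at once if the gripper touches the fallen tool while more than half of it is in the gap (contact force between the fingers and fallen_tool above 0.5 N and y of fallen_tool in the frame of mould_left above -0.11 m and height (world z) of fallen_tool below 0.06 m and x of fallen_tool in the frame of mould_left between 0.05 and 0.16 m).
It fails at once if the laid tool or a mould is shifted 25 mm or more (distance of any of laid_tool, mould_left, mould_right from where it was at the start of the episode above 0.025 m).
It fails at once if a bystander (beaker, plug, tin) is shifted 30 mm or more (distance of any of beaker, plug, tin from where it was at the start of the episode above 0.03 m).
It fails at once if the fallen tool or the hook is dropped (falls free faster than 0.6 m/s, about 20 mm) ((linear speed of fallen_tool above 0.6 m/s and contact force between the fingers and fallen_tool below 0.02 N) or (linear speed of hook above 0.6 m/s and contact force between the fingers and hook below 0.02 N)).
It also fails if it takes over 61 s, if anything falls off the work surface, if the arm or the gripper's body presses on something with over 40 N, if the wrist force passes 120 N, or if a joint passes its speed limit or range.

ROBOT

A 6-joint arm with a two-finger parallel gripper is mounted at the origin on the work surface; the furniture and walls round the work are solid. World frame = base frame: x ahead of the robot, y to its left, z up, the work surface at z = 0. Lengths are in m, angles in rad, forces in N, time in s.
With the tool pointing down it reaches from about 0.3 to 0.75 m from the base axis. Payload 8.5 kg.
Tool frame: the origin (TCP) lies on the centre line of the jaws, within the pads' length; the fingertips stand ahead of it and the grasp point (between the pads) lies 8 mm behind it (r.tips_ahead is the z of the fingertips in the tool frame, in m); z points along the fingers, y is the direction in which the jaws open and shut (so a half turn about z gives the same grasp; the last joint's range is limited). The gripper opens to 88 mm and grips with 3 to 60 N. Pads are 18 mm wide; open, the fingers measure 123 mm over their backs; the gripper's body (75 mm by 187 mm) begins 45 mm behind the grasp point.
Start: joints at [1.113, 0.381, 1.297, -0, 1.464, -0.215], TCP at [0.132, 0.534, 0.25] pointing down, gripper open.
Joint ranges: [-3.11, 3.11], [-0.89, 2.33], [0.22, 2.48], [-1.42, 4.56], [0.17, 2.85], [-2.88, 2.88]. Speed limits (rad/s): [2.39, 2.39, 3.14, 3.14, 3.14, 3.14].

INTERFACE

Orientations are given as a 3x3 rotation matrix whose columns are the frame's x, y, z axes.
In Python, from station import r, effector, solver, snapshot gives the robot as it stands. Calls block until the motion is done:
- r.reach(position, orientation): joint-space move of the TCP to a pose.
- r.servo_line(position, speed=0.15, frame=None): straight line of the TCP; frame=None keeps the orientation; speed is the mean speed in m/s.
- r.move_j(angles): joint-space move.
- effector.command_gripper(opening, effort=None): opening from 0.0 (shut) to 1.0 (fully open); effort is the grip in N (None keeps the last); returns when the fingers have stopped.
- r.pause(seconds).
- solver.ik(position, orientation): joint angles nearest the present ones, or None.
- r.read_state(): the state.
- snapshot(name): name is "scene" or "top" or "wrist"; returns a dict with "img" (400x640x3 uint8, red, green, blue), "K" (3x3 intrinsics, pixels), "rvec" (rotation vector, rad) and "tvec" (3), from world to camera coordinates, as OpenCV has them. Camera axes: x right, y down, z forward; pixel columns grow to the right and rows downward; lengths in m; the calibration is good to about 2 mm. A picture is of the moment at which its call begins. There is no depth.
A pose or a line that the arm cannot do raises r.PlanningError and nothing moves.
- r.finish_job(): hands the job in, once; it reports no verdict.
The state is a dict: "t": time; "joints": joint angles; "joint_vel": joint speeds; "joint_efforts": joint torques, N m; "ee_pos": TCP position; "eef_rot": TCP orientation; "force": force on the tool from outside, world axes, zero at the start; "ft_torque": the same for the moment, N m; "width": opening from 0.0 (shut) to 1.0 (fully open).
Only numpy, scipy, OpenCV 4.12 (cv2) and the standard library are available. Lean on these libraries where they do the work, as an engineer would, in place of code of your own. Each camera call takes 0.05 s, during which the arm holds its last target.

## Working session

There is one attempt and no reset: what is moved stays moved. The work goes in short steps, each a Python script; the robot and the scene stay as the last script left them, time stands still between calls to the robot, and variables do not carry over. Pictures are saved under pics/ and viewed, and the job is handed in when it is done.

```bash
ls; mkdir -p pics
python3 - <<'E'
from station import r, effector, solver, snapshot
import cv2, numpy as np
for n in ["scene","top","wrist"]:
    s=snapshot(n); cv2.imwrite(f"pics/{n}0.png",s["img"][:,:,::-1])
    np.savez(f"{n}0.npz",**s)
    R=cv2.Rodrigues(np.array(s["rvec"]))[0]; print(n, np.array(s["K"]).tolist(), (-R.T@np.array(s["tvec"]).reshape(3)).round(3), R.round(2).tolist())
print(r.read_state()["t"], r.tips_ahead)
E
```

```text
pics
scene [[509.65750002293566, 0.0, 324.3060253624862], [0.0, 509.65750002293566, 196.1787317760644], [0.0, 0.0, 1.0]] [ 0.476 -1.141  1.439] [[1.0, -0.06, 0.01], [-0.04, -0.75, -0.65], [0.05, 0.65, -0.76]]
top [[377.0759748571369, 0.0, 327.76033399828947], [0.0, 377.0759748571369, 194.42026724648866], [0.0, 0.0, 1.0]] [0.383 0.027 1.116] [[0.0, -1.0, 0.01], [-0.99, -0.0, -0.17], [0.17, -0.01, -0.99]]
wrist [[345.7454184648988, 0.0, 319.9242217667828], [0.0, 345.7454184648988, 198.5366560675984], [0.0, 0.0, 1.0]] [0.059 0.552 0.385] [[0.24, 0.97, -0.0], [0.93, -0.23, 0.29], [0.28, -0.07, -0.96]]
0.15 0.011
```

View pics/scene0.png

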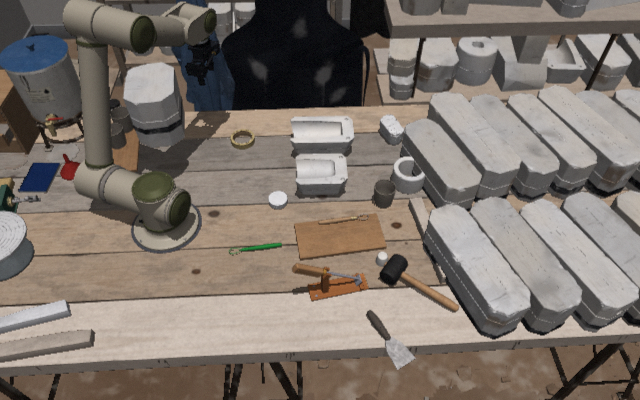

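View pics/top0.png

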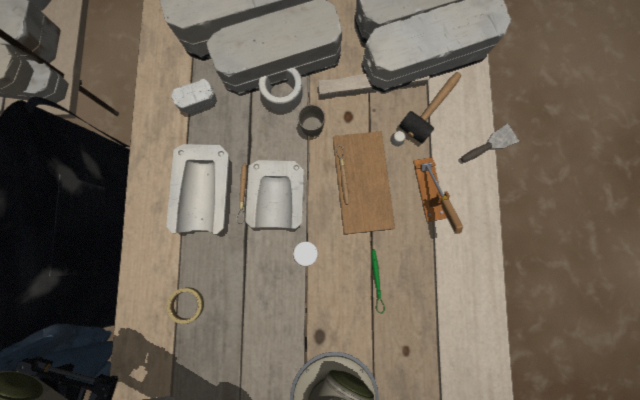

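View pics/wrist0.png

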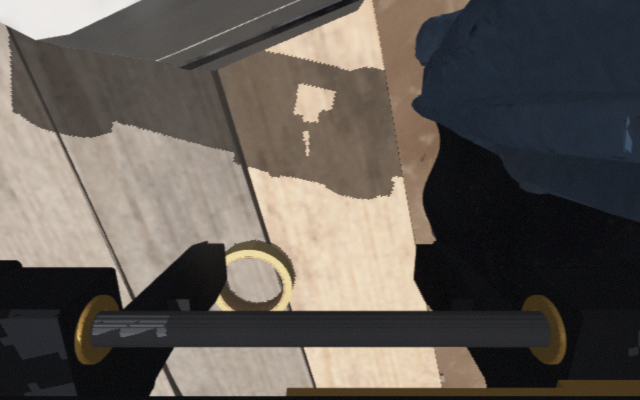

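Run:
```python
import cv2
t=cv2.imread("pics/top0.png"); s=cv2.imread("pics/scene0.png")
a=cv2.resize(t[120:260,150:310],None,fx=5,fy=5,interpolation=cv2.INTER_CUBIC)[:600]
b=cv2.resize(t[125:245,320:480],None,fx=5,fy=5,interpolation=cv2.INTER_CUBIC)
c=cv2.resize(s[205:305,270:410],None,fx=5.7,fy=5.7,interpolation=cv2.INTER_CUBIC)
cv2.imwrite("pics/ca.png",a);cv2.imwrite("pics/cb.png",b);cv2.imwrite("pics/cc.png",c)
```

```text
(no output)
```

View pics/ca.png

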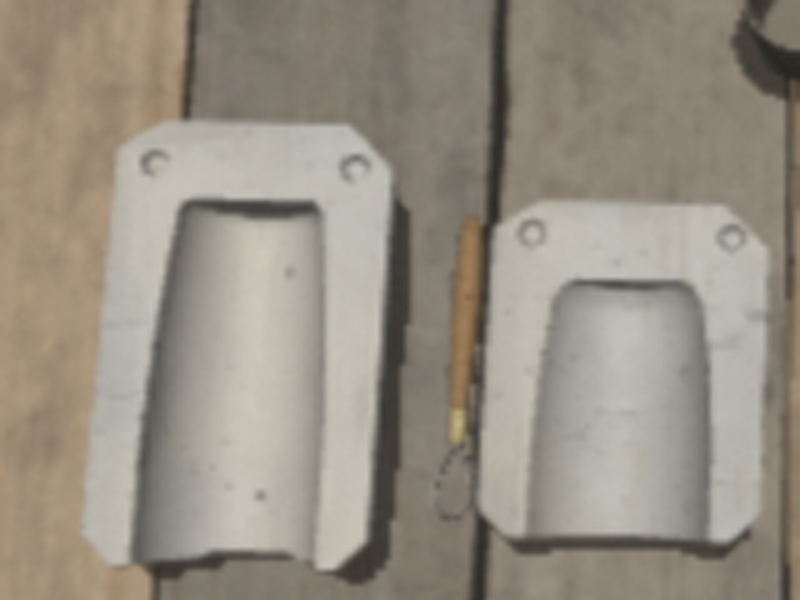

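View pics/cb.png

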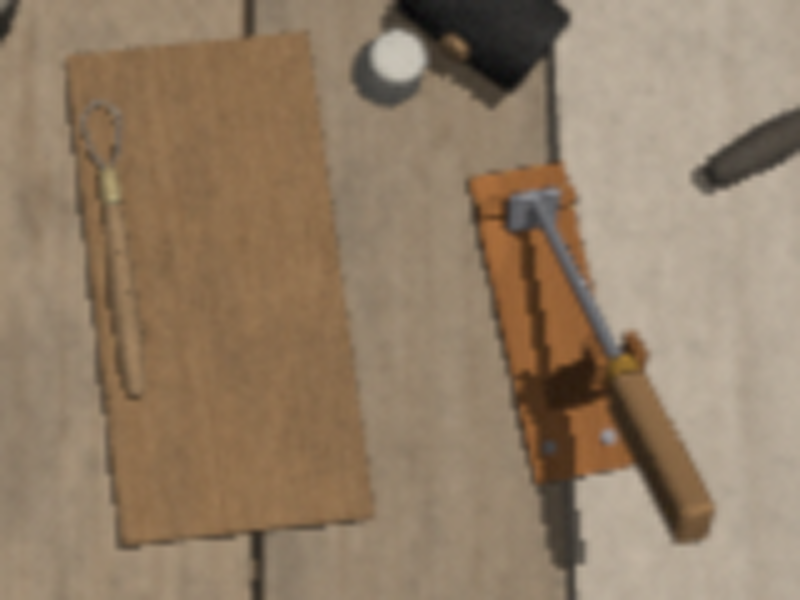

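View pics/cc.png

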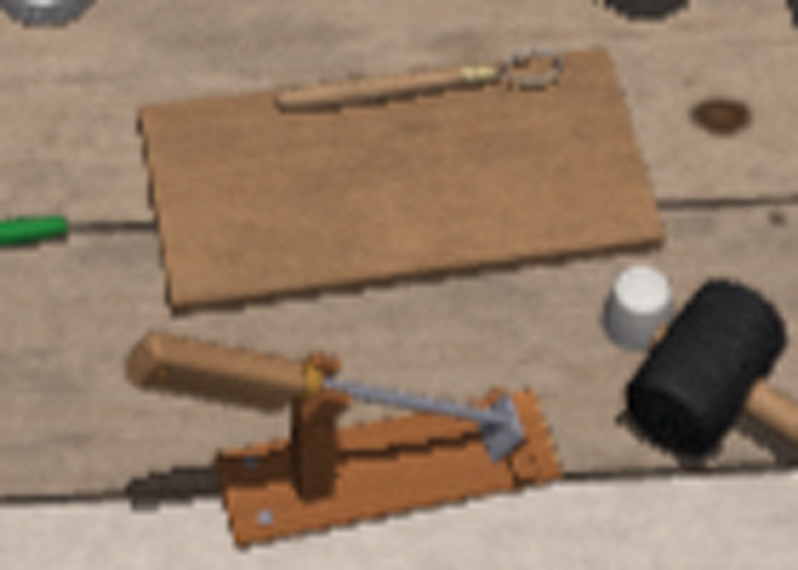

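```bash
cat > h.py <<'E'
import numpy as np, cv2
def cam(s):
    R=cv2.Rodrigues(np.array(s["rvec"],float))[0]; return np.array(s["K"]),R,np.array(s["tvec"],float).reshape(3)
def plane(s,uv,z):
    K,R,t=cam(s); C=-R.T@t
    uv=np.atleast_2d(np.array(uv,float)); d=(np.linalg.inv(K)@np.c_[uv,np.ones(len(uv))].T).T@R
    return C+d*((z-C[2])/d[:,2])[:,None]
def proj(s,P):
    return cv2.projectPoints(np.atleast_2d(np.array(P,float)),np.array(s["rvec"],float),np.array(s["tvec"],float),np.array(s["K"],float),None)[0][:,0]
def tri(s1,p1,s2,p2):
    def M(s):
        K,R,t=cam(s); return K@np.c_[R,t]
    X=cv2.triangulatePoints(M(s1),M(s2),np.array(p1,float).reshape(2,1),np.array(p2,float).reshape(2,1))[:,0]; return X[:3]/X[3]
E
python3 - <<'E'
from h import *
np.set_printoptions(precision=4,suppress=True)
T=np.load("top0.npz"); S=np.load("scene0.npz")
A=lambda *p: np.array([(150+(x-2)/5,120+(y-2)/5) for x,y in p])
B=lambda *p: np.array([(320+(x-2)/5,125+(y-2)/5) for x,y in p])
C=lambda *p: np.array([(270+(x-2.3)/5.7,205+(y-2.3)/5.7) for x,y in p])
print("fallen far,loopend",plane(T,A((474,220),(455,518)),.010))
print("mouldL top: farL farR nearR nearL", plane(T,A((150,122),(350,124),(372,555),(335,570),(100,565),(392,165),(375,535),(118,155),(83,535)),.092))
print("mouldR", plane(T,A((520,203),(735,203),(768,245),(755,515),(725,545),(510,540),(480,505),(492,230)),.088))
print("board",plane(T,B((68,58),(308,33),(372,517),(122,546)),.016))
print("board scene",plane(S,C((140,105),(605,50),(662,243),(175,310)),.016))
print("laid loop,end",plane(T,B((103,102),(134,396)),.024), plane(S,C((562,66),(280,102)),.024))
print("rest near L/R base",plane(T,B((537,483),(635,466)),.008),plane(T,B((470,180),(562,165)),.016), plane(S,C((218,455),(240,547),),.008),plane(S,C((535,390),(562,478),),.016))
print("hook handle butt top mid", tri(T,B((695,512))[0],S,C((140,357))[0]))
print("ferrule", tri(T,B((622,368))[0],S,C((315,380))[0]))
print("toe top", tri(T,B((537,205))[0],S,C((500,420))[0]))
E
```

```text
fallen far,loopend [[0.6625 0.2673 0.01  ]
 [0.483  0.2717 0.01  ]]
mouldL top: farL farR nearR nearL [[0.6978 0.433  0.092 ]
 [0.697  0.3211 0.092 ]
 [0.4555 0.2976 0.092 ]
 [0.4474 0.3171 0.092 ]
 [0.4499 0.4436 0.092 ]
 [0.6733 0.2965 0.092 ]
 [0.4663 0.2965 0.092 ]
 [0.6786 0.4496 0.092 ]
 [0.466  0.4539 0.092 ]]
mouldR [[0.6527 0.225  0.088 ]
 [0.6531 0.1046 0.088 ]
 [0.629  0.0859 0.088 ]
 [0.4778 0.0912 0.088 ]
 [0.4615 0.1073 0.088 ]
 [0.464  0.2242 0.088 ]
 [0.483  0.2412 0.088 ]
 [0.6371 0.2401 0.088 ]]
board [[ 0.7474  0.      0.016 ]
 [ 0.7639 -0.1463  0.016 ]
 [ 0.4691 -0.177   0.016 ]
 [ 0.452  -0.0309  0.016 ]]
board scene [[ 0.4502 -0.03    0.016 ]
 [ 0.7439 -0.0013  0.016 ]
 [ 0.7593 -0.1506  0.016 ]
 [ 0.4675 -0.183   0.016 ]]
laid loop,end [[ 0.7174 -0.0207  0.024 ]
 [ 0.539  -0.038   0.024 ]] [[ 0.714  -0.0191  0.024 ]
 [ 0.5367 -0.0384  0.024 ]]
rest near L/R base [[ 0.4899 -0.2767  0.008 ]
 [ 0.5001 -0.3353  0.008 ]] [[ 0.6719 -0.2419  0.016 ]
 [ 0.6814 -0.2979  0.016 ]] [[ 0.4889 -0.2772  0.008 ]
 [ 0.4988 -0.3364  0.008 ]] [[ 0.6721 -0.2489  0.016 ]
 [ 0.6809 -0.3072  0.016 ]]
hook handle butt top mid [ 0.4532 -0.3126  0.1675]
ferrule [ 0.5418 -0.2968  0.1125]
toe top [ 0.6496 -0.2774  0.0324]
```

```bash
cat >> h.py <<'E'
def hookR(yaw,pitch):
    c,s=np.cos(yaw),np.sin(yaw); cp,sp=np.cos(pitch),np.sin(pitch)
    x=np.array([cp*c,cp*s,-sp]); z=np.array([sp*c,sp*s,cp]); y=np.cross(z,x)
    return np.c_[x,y,z]
FL=np.diag([1.,-1,-1])   # tool = hook @ FL : z=-zh, y=-yh, x=xh
FL2=np.diag([-1.,1,-1])
P35=np.radians(35)
def tcp_for_hook(origin,yaw,pitch,F=FL,zg=.015):
    H=hookR(yaw,pitch); return np.array(origin)+H@[0,0,zg], H@F
def tcp_for_toe(toe,yaw,pitch,F=FL,zg=.015):
    H=hookR(yaw,pitch); return tcp_for_hook(np.array(toe)-H@[.205,0,0],yaw,pitch,F,zg)
E
python3 - <<'E'
from h import *
from station import r, effector, solver, snapshot
np.set_printoptions(precision=3,suppress=True)
print(r.read_state()["eef_rot"])
for F,n in((FL,'F1'),(FL2,'F2')):
  y=np.radians(9.6)
  for nm,(p,R) in dict(grasp=tcp_for_hook([.480,-.3085,.127],y,P35,F),lift=tcp_for_hook([.480,-.3085,.25],y,P35,F),
    toeup=tcp_for_toe([.68,.268,.12],0,P35,F),toe=tcp_for_toe([.68,.268,.003],0,P35,F),end=tcp_for_toe([.49,.268,.003],0,P35,F),endup=tcp_for_toe([.50,.268,.12],0,P35,F),
    place=tcp_for_hook([.5225,-.0988,.016],np.radians(5.95),0,F),
    tool=(np.array([.395,.268,.014]),np.eye(3)@F),tplace=(np.array([.612,-.14,.03]),hookR(np.radians(5.95),0)@F)).items():
    q=solver.ik(p,R); print(n,nm,p,q)
E
```

```text
[[-0.971  0.24  -0.   ]
 [ 0.24   0.971 -0.001]
 [ 0.    -0.001 -1.   ]]
F1 grasp [ 0.488 -0.307  0.139] [-0.6    0.743  1.091 -0.417  1.758  0.82 ]
F1 lift [ 0.488 -0.307  0.262] [-0.6    0.647  0.917 -0.454  2.003  0.701]
F1 toeup [0.521 0.268 0.25 ] [0.221 0.703 0.843 0.155 2.19  1.843]
F1 toe [0.521 0.268 0.133] [0.221 0.791 1.007 0.135 1.941 1.802]
F1 end [0.331 0.268 0.133] [0.301 0.533 1.558 0.171 1.639 1.831]
F1 endup [0.341 0.268 0.25 ] [0.295 0.412 1.378 0.18  1.937 1.88 ]
F1 place [ 0.522 -0.099  0.031] [-0.41   0.613  1.632 -0.     0.897  1.057]
F1 tool [0.395 0.268 0.014] [ 0.347  0.583  1.799 -0.     0.759  1.918]
F1 tplace [ 0.612 -0.14   0.03 ] [-0.413  0.734  1.343 -0.     1.065  1.054]
F2 grasp [ 0.488 -0.307  0.139] [-0.6    0.743  1.091 -0.417  1.758 -2.322]
F2 lift [ 0.488 -0.307  0.262] [-0.6    0.647  0.917 -0.454  2.003 -2.441]
F2 toeup [0.521 0.268 0.25 ] [ 0.221  0.703  0.843  0.155  2.19  -1.299]
F2 toe [0.521 0.268 0.133] [ 0.221  0.791  1.007  0.135  1.941 -1.34 ]
F2 end [0.331 0.268 0.133] [ 0.301  0.533  1.558  0.171  1.639 -1.31 ]
F2 endup [0.341 0.268 0.25 ] [ 0.295  0.412  1.378  0.18   1.937 -1.262]
F2 place [ 0.522 -0.099  0.031] [-0.41   0.613  1.632 -0.     0.897 -2.084]
F2 tool [0.395 0.268 0.014] [ 0.347  0.583  1.799 -0.     0.759 -1.223]
F2 tplace [ 0.612 -0.14   0.03 ] [-0.413  0.734  1.343 -0.     1.065 -2.088]
```

Run:
```python
from h import *
from station import r, effector, solver, snapshot
p,R=tcp_for_hook([.480,-.3085,.127],np.radians(9.6),P35)
r.reach(p-R[:,2]*.09,R)
s=snapshot("wrist"); cv2.imwrite("pics/w1.png",s["img"][:,:,::-1]); np.savez("w1.npz",**s)
t=snapshot("top"); cv2.imwrite("pics/t1.png",t["img"][:,:,::-1]); np.savez("t1.npz",**t)
print(r.read_state()["t"],r.read_state()["force"])
E=hookR(np.radians(9.6),P35) if 0 else None
H=hookR(np.radians(9.6),P35); o=np.array([.480,-.3085,.127])
for l in ([-.045,0,.03],[.055,0,.03],[-.045,.01,.03],[-.045,-.01,.03],[.205,.015,.027],[.205,-.015,.027]): print(l,proj(s,o+H@l))
```

```text
3.4917 [-0.33193509  0.05833264 -0.05481408]
[-0.045, 0, 0.03] [[321.28728785 276.60969954]]
[0.055, 0, 0.03] [[321.81317224 127.78867949]]
[-0.045, 0.01, 0.03] [[306.64425184 276.59145767]]
[-0.045, -0.01, 0.03] [[335.92832344 276.62793891]]
[0.205, 0.015, 0.027] [[ 291.75019264 -189.3857322 ]]
[0.205, -0.015, 0.027] [[ 354.02525181 -189.17279196]]
```

View pics/w1.png

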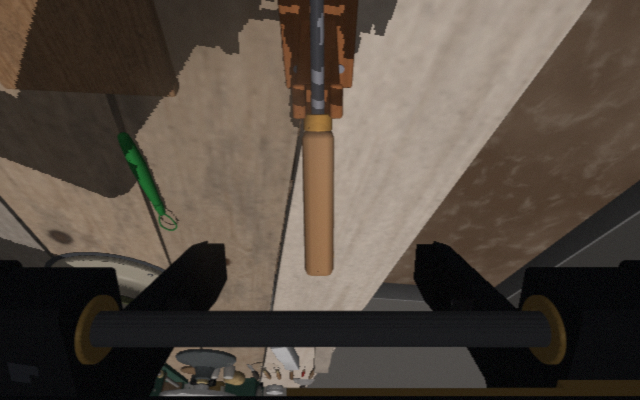

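```bash
python3 -c "
import cv2
t=cv2.imread('pics/t1.png'); cv2.imwrite('pics/ct1.png',cv2.resize(t[125:245,150:310],None,fx=5,fy=5,interpolation=cv2.INTER_CUBIC))"
```

```text
(no output)
```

View pics/ct1.png

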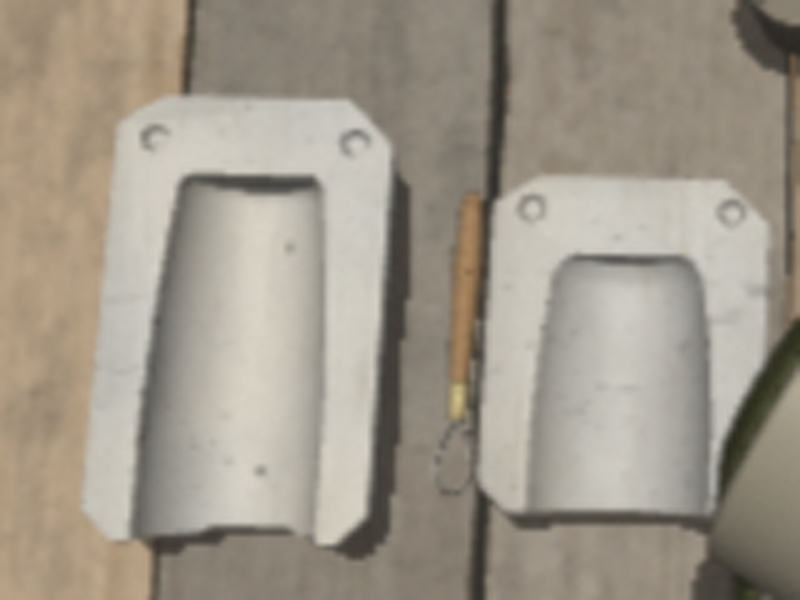

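```bash
python3 - <<'E'
from h import *
from station import r, effector, solver, snapshot
np.set_printoptions(precision=3,suppress=True)
p,R=tcp_for_hook([.480,-.3085,.127],np.radians(9.6),P35)
r.servo_line(p,speed=.1)
print(r.read_state()["force"])
effector.command_gripper(0,effort=40)
s=r.read_state(); print(s["t"],s["width"]*88,s["force"],s["ee_pos"]-p)
r.servo_line(p+[0,0,.03],speed=.06)
r.servo_line(p+[-.03,0,.11],speed=.12)
s=r.read_state(); print(s["t"],s["width"]*88,s["force"])
for n in("wrist","scene"):
    s=snapshot(n); cv2.imwrite(f"pics/{n}2.png",s["img"][:,:,::-1]);np.savez(n+"2.npz",**s)
E
python3 -c "
import cv2
t=cv2.imread('pics/scene2.png'); cv2.imwrite('pics/cs2.png',cv2.resize(t[150:310,200:420],None,fx=3.5,fy=3.5,interpolation=cv2.INTER_CUBIC))"
```

```text
[0.814 0.667 0.215]
5.5833 19.721197719951093 [ 0.656  0.834 -0.757] [ 0. -0. -0.]
7.0917 19.319707832228683 [-0.03   0.991 -1.256]
```

View pics/wrist2.png

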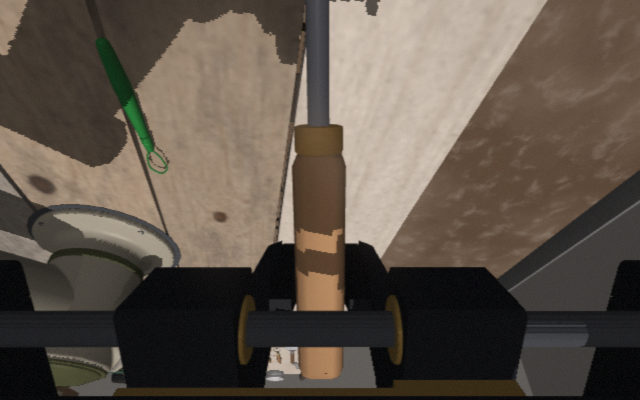

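View pics/cs2.png

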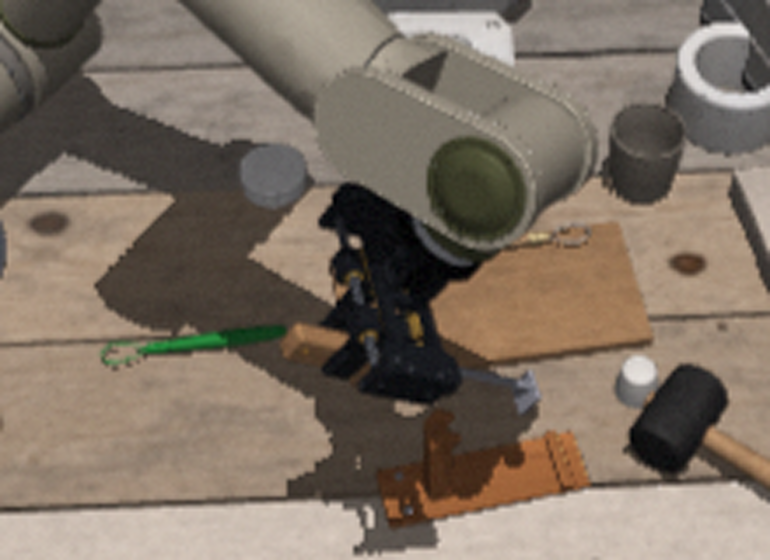

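```bash
python3 - <<'E'
from h import *
from station import r, effector, solver, snapshot
np.set_printoptions(precision=3,suppress=True)
S=dict(np.load("scene2.npz")); p,R=tcp_for_hook([.480,-.3085,.127],np.radians(9.6),P35)
H=hookR(np.radians(9.6),P35); o=np.array([.480,-.3085,.127])+[-.03,0,.11]
print([proj(S,o+H@l)[0] for l in ([.205,-.015,0],[.205,.015,0],[.205,0,.027])])
p,R=tcp_for_toe([.66,.268,.125],0,P35)
r.servo_line(p,speed=.25,frame=R)
s=r.read_state(); print(s["t"],s["force"],s["width"]*88)
for n in("wrist","scene","top"):
    s=snapshot(n); cv2.imwrite(f"pics/{n}3.png",s["img"][:,:,::-1]);np.savez(n+"3.npz",**s)
    H=hookR(0,P35); o=np.array([.66,.268,.125]); print(n,[proj(s,o+H@l)[0] for l in ([0,-.015,0],[0,.015,0],[0,0,.027])])
E
python3 -c "
import cv2
t=cv2.imread('pics/scene3.png'); cv2.imwrite('pics/cs3.png',cv2.resize(t[60:240,240:460],None,fx=3.3,fy=3.3,interpolation=cv2.INTER_CUBIC))
t=cv2.imread('pics/top3.png'); cv2.imwrite('pics/ct3.png',cv2.resize(t[125:245,150:310],None,fx=5,fy=5,interpolation=cv2.INTER_CUBIC))"
```

```text
[array([349.835, 268.465]), array([347.337, 260.432]), array([353.83 , 259.461])]
9.65 [-0.157 -0.834 -1.696] 19.640885576001047
wrist [array([ 368.458, -353.012]), array([ 270.418, -353.044]), array([ 319.299, -497.402])]
scene [array([347.491, 143.347]), array([346.782, 137.911]), array([351.518, 136.116])]
top [array([240.822, 154.062]), array([229.715, 154.025]), array([233.579, 146.138])]
```

View pics/cs3.png

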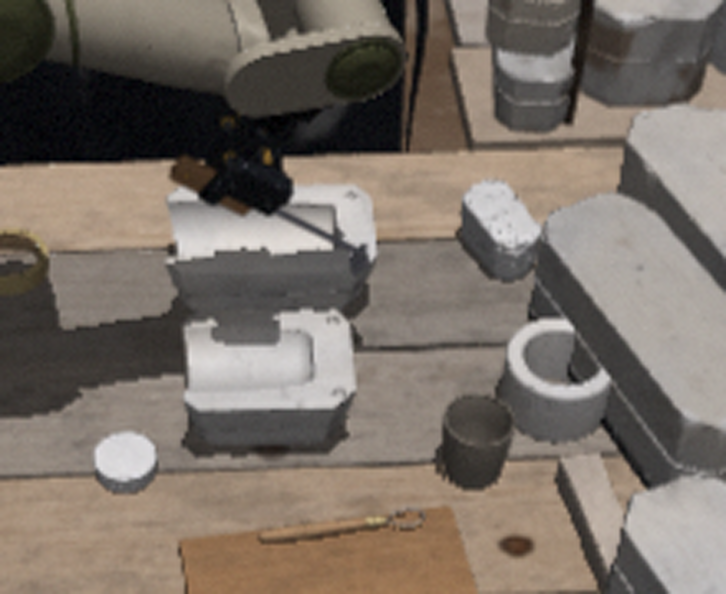

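View pics/ct3.png

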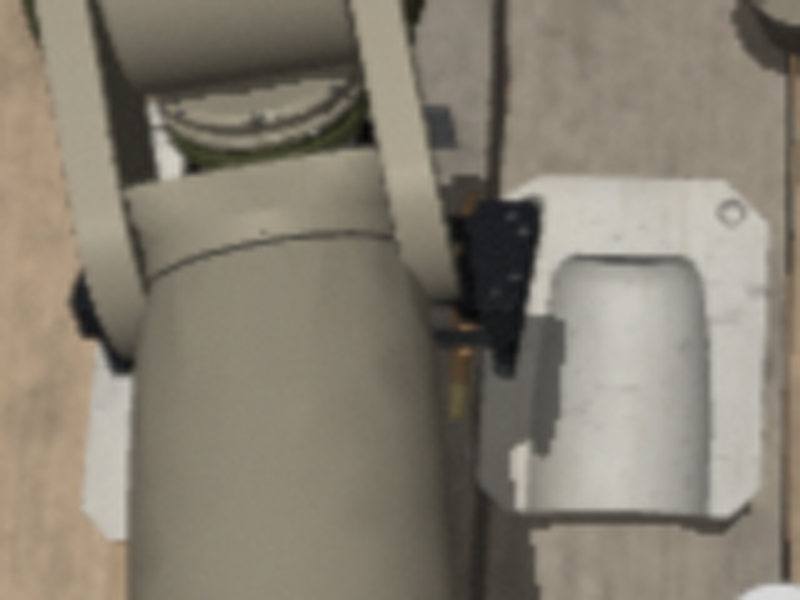

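View pics/wrist3.png

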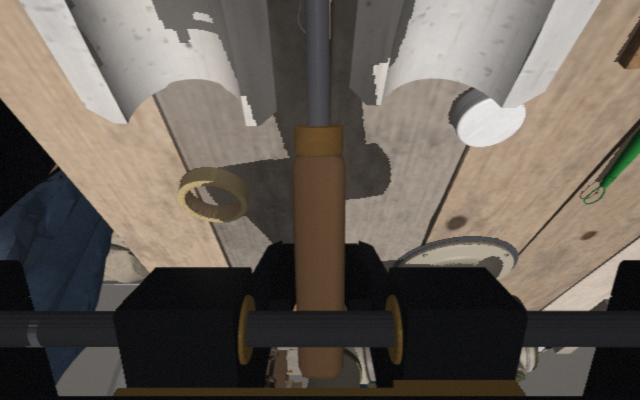

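Run:
```python
from h import *
from station import r, effector, solver, snapshot
np.set_printoptions(precision=3,suppress=True)
p,R=tcp_for_toe([.684,.268,.115],0,P35); r.servo_line(p,speed=.1)
f0=r.read_state()["force"]
for z in (.04,.015,.004):
    p,R=tcp_for_toe([.684,.268,z],0,P35); r.servo_line(p,speed=.1 if z>.02 else .05)
    print(z,r.read_state()["force"]-f0)
for x in (.675,.66,.645):
    p,R=tcp_for_toe([x,.268,.004],0,P35); r.servo_line(p,speed=.06)
    print(x,r.read_state()["force"]-f0)
print(r.read_state()["t"],r.read_state()["width"]*88)
s=snapshot("wrist"); cv2.imwrite("pics/wrist4.png",s["img"][:,:,::-1])
s=snapshot("scene"); cv2.imwrite("pics/scene4.png",cv2.resize(s["img"][60:240,240:460,::-1],None,fx=3.3,fy=3.3,interpolation=cv2.INTER_CUBIC))
```

```text
0.04 [-0.35   0.264  0.912]
0.015 [-0.218  0.096 -0.227]
0.004 [0.23  0.604 0.209]
0.675 [-0.09  -0.042  0.471]
0.66 [-0.805  0.411  0.893]
0.645 [ 0.434  0.138 -0.462]
13.225 19.695940120490597
```

View pics/wrist4.png

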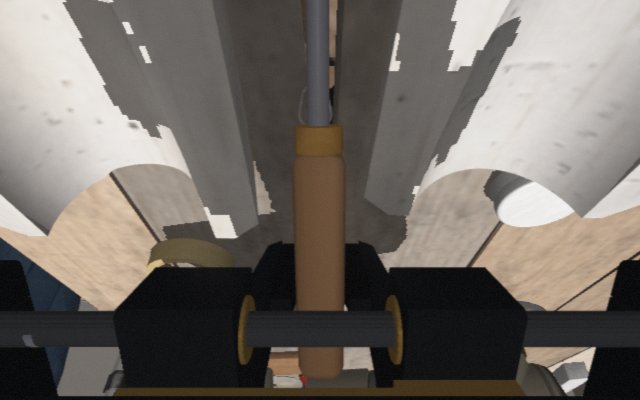

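View pics/scene4.png

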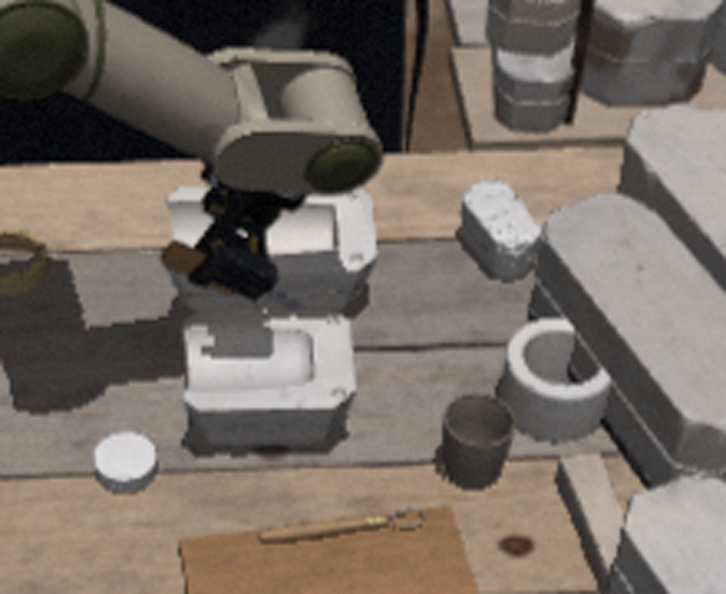

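Run:
```python
from h import *
from station import r, effector, solver, snapshot
np.set_printoptions(precision=3,suppress=True)
p,R=tcp_for_toe([.57,.268,.004],0,P35); r.servo_line(p,speed=.08)
s=snapshot("wrist"); cv2.imwrite("pics/wrist5.png",s["img"][:,:,::-1])
print(r.read_state()["t"],r.read_state()["force"])
```

```text
14.4583 [ 0.023  0.283 -1.002]
```

View pics/wrist5.png

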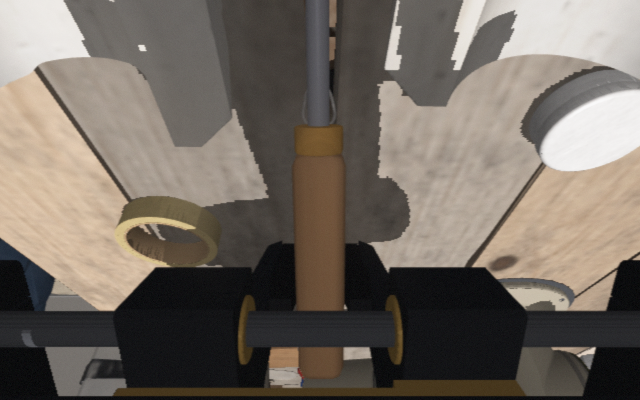

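```bash
python3 - <<'E'
from h import *
from station import r, effector, solver, snapshot
np.set_printoptions(precision=3,suppress=True)
p,R=tcp_for_toe([.487,.268,.004],0,P35); r.servo_line(p,speed=.08); r.pause(.2)
p,R=tcp_for_toe([.502,.268,.006],0,P35); r.servo_line(p,speed=.08)
p,R=tcp_for_toe([.502,.268,.125],0,P35); r.servo_line(p,speed=.2)
s=snapshot("wrist"); cv2.imwrite("pics/wrist6.png",s["img"][:,:,::-1])
# towards the board: above place
yaw=np.radians(5.95)
p,R=tcp_for_hook([.5225,-.0988,.14],yaw,0); r.servo_line(p,speed=.25,frame=R)
print(r.read_state()["t"],r.read_state()["force"],r.read_state()["width"]*88)
for n in("wrist","scene","top"):
    s=snapshot(n); cv2.imwrite(f"pics/{n}7.png",s["img"][:,:,::-1]);np.savez(n+"7.npz",**s)
E
python3 -c "
import cv2
t=cv2.imread('pics/scene7.png'); cv2.imwrite('pics/cs7.png',cv2.resize(t[80:300,220:440],None,fx=2.7,fy=2.7,interpolation=cv2.INTER_CUBIC))
t=cv2.imread('pics/top7.png'); cv2.imwrite('pics/ct7.png',cv2.resize(t[145:295,180:380],None,fx=4,fy=4,interpolation=cv2.INTER_CUBIC))"
```

```text
18.8083 [-0.155  0.115 -1.072] 19.749648340200213
```

View pics/cs7.png

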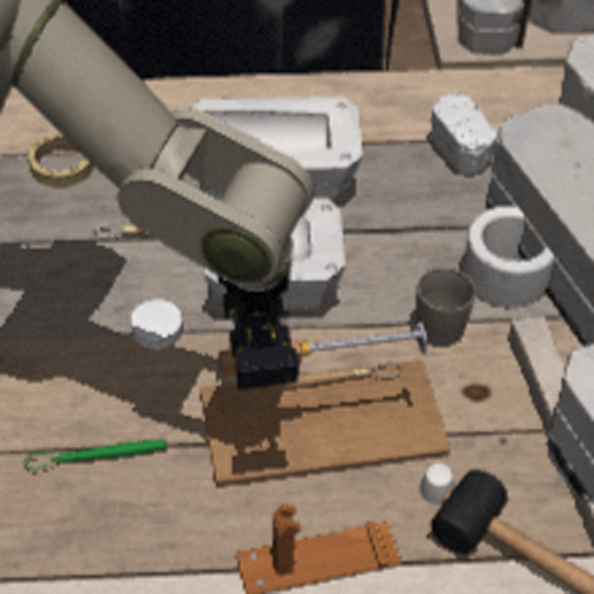

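View pics/ct7.png

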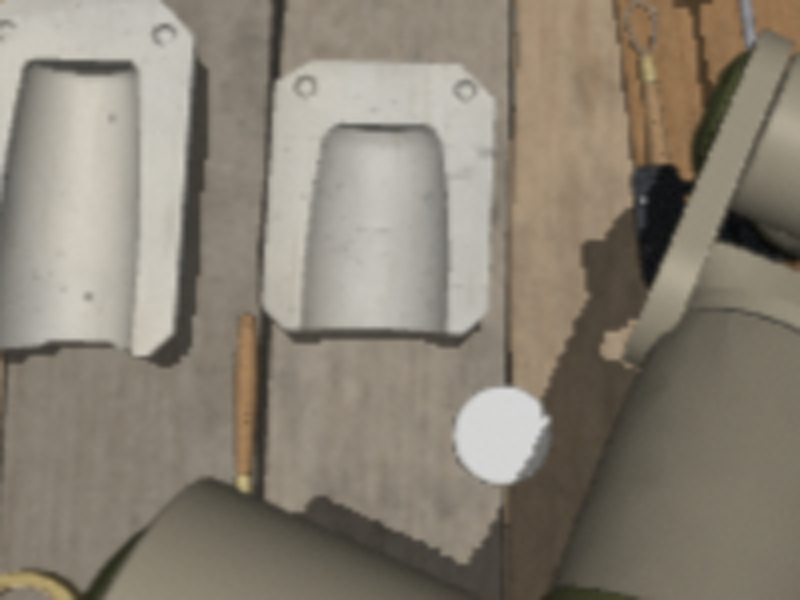

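View pics/wrist7.png

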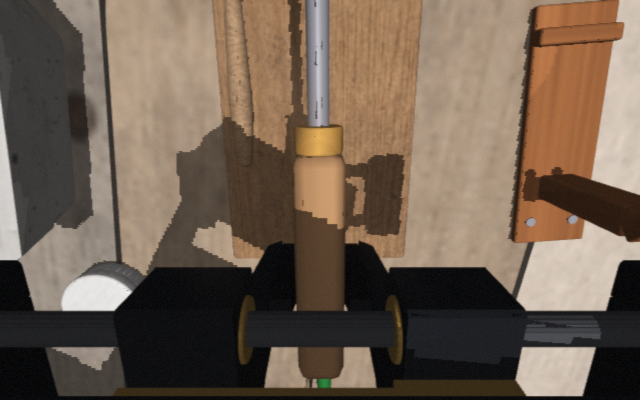

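Run:
```python
from h import *
np.set_printoptions(precision=4,suppress=True)
W=dict(np.load("wrist7.npz"));T=dict(np.load("top7.npz"));S=dict(np.load("scene7.npz"))
print(plane(W,[(236,258),(405,256)],.016), plane(W,[(247,163)],.026))
q=lambda x,y:(180+(x-1.5)/4,145+(y-1.5)/4)
print("fallen far, ferrule end",plane(T,[q(248,315),q(244,478),q(244,490)],.010))
print("laid loop",plane(T,[q(642,3)],.024))
c=lambda x,y:(220+(x-.9)/2.7,80+(y-.9)/2.7)
print("loop end scene",plane(S,[c(95,233),c(130,230)],.010))
H=hookR(np.radians(5.95),0);o=np.array([.5225,-.0988,.14])
print([proj(S,o+H@l)[0] for l in ([.205,-.015,0],[.205,.015,0],[.205,0,.027])], c(424,350),c(419,325))
```

```text
[[ 0.4516 -0.0312  0.016 ]
 [ 0.4692 -0.178   0.016 ]] [[ 0.5392 -0.0389  0.026 ]]
fallen far, ferrule end [[0.4825 0.2687 0.01  ]
 [0.365  0.2671 0.01  ]
 [0.3566 0.2667 0.01  ]]
laid loop [[ 0.7162 -0.0205  0.024 ]]
loop end scene [[0.3029 0.2648 0.01  ]
 [0.3533 0.2683 0.01  ]]
[array([377.6453, 211.3542]), array([375.569 , 204.4591]), array([377.3234, 202.6267])] (376.7037037037037, 209.2962962962963) (374.85185185185185, 200.03703703703704)
```

Run:
```python
from h import *
from station import r, effector, solver, snapshot
np.set_printoptions(precision=3,suppress=True)
yaw=np.radians(5.95); o=np.array([.5225,-.0988,0])
p,R=tcp_for_hook(o+[0,0,.03],yaw,0); r.servo_line(p,speed=.12)
r.pause(.2); f0=r.read_state()["force"]
for z in np.arange(.022,.0139,-.001):
    p,R=tcp_for_hook(o+[0,0,z],yaw,0); r.servo_line(p,speed=.02)
    f=np.mean([ (r.pause(.03),r.read_state()["force"])[1] for _ in range(3)],0)-f0; print(round(z,4),f)
    if f[2]>3: break
s=snapshot("wrist"); cv2.imwrite("pics/wrist8.png",s["img"][:,:,::-1])
s=snapshot("scene"); cv2.imwrite("pics/scene8.png",cv2.resize(s["img"][180:300,270:430,::-1],None,fx=5,fy=5,interpolation=cv2.INTER_CUBIC))
print(r.read_state()["t"])
```

```text
0.022 [-0.622 -0.546 -1.073]
0.021 [-0.367  0.329 -1.269]
0.02 [-0.342 -0.271 -1.307]
0.019 [-0.542 -0.141 -1.164]
0.018 [ 0.622 -0.331 -1.34 ]
0.017 [ 0.098 -0.252 -1.401]
0.016 [-1.808  0.532  5.26 ]
23.075
```

View pics/scene8.png

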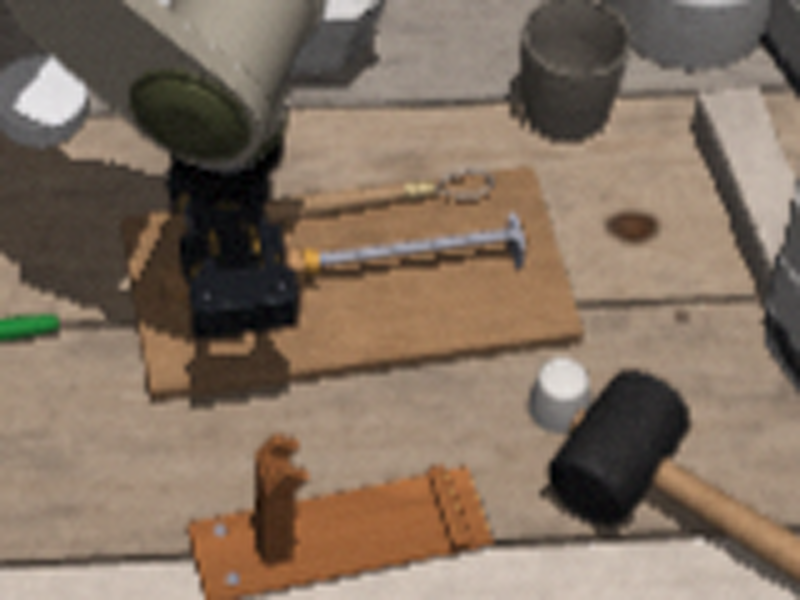

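```bash
python3 - <<'E'
from h import *
from station import r, effector, solver, snapshot
np.set_printoptions(precision=3,suppress=True)
effector.command_gripper(.31)
st=r.read_state(); print(st["width"]*88,st["force"])
p=np.array(st["ee_pos"])
r.servo_line(p+[0,0,.04],speed=.06); r.servo_line(p+[0,0,.12],speed=.2)
R2=np.eye(3)@FL2
r.reach([.385,.268,.13],R2)
print(r.read_state()["t"])
for n in("wrist","scene","top"):
    s=snapshot(n); cv2.imwrite(f"pics/{n}9.png",s["img"][:,:,::-1]);np.savez(n+"9.npz",**s)
E
python3 -c "
import cv2
t=cv2.imread('pics/scene9.png'); cv2.imwrite('pics/cs9.png',cv2.resize(t[180:300,270:430],None,fx=5,fy=5,interpolation=cv2.INTER_CUBIC))
t=cv2.imread('pics/top9.png'); cv2.imwrite('pics/ct9.png',cv2.resize(t[125:245,310:470],None,fx=5,fy=5,interpolation=cv2.INTER_CUBIC))"
```

```text
26.944316129812012 [ 0.194 -0.206  0.38 ]
26.725
```

View pics/wrist9.png

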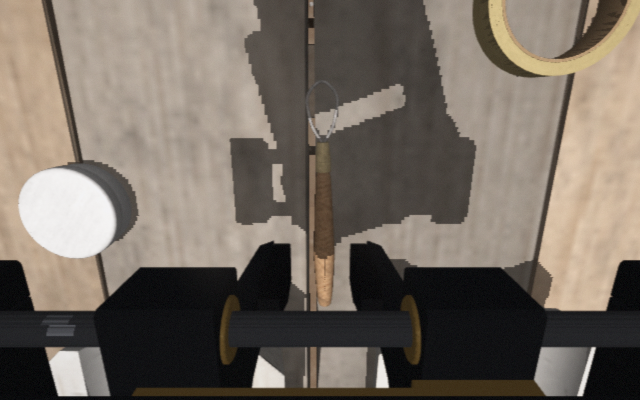

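View pics/cs9.png

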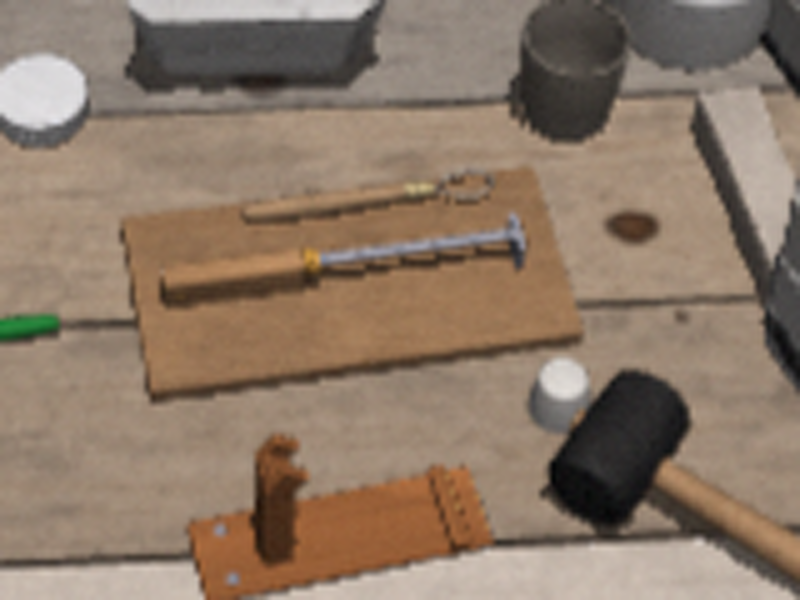

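View pics/ct9.png

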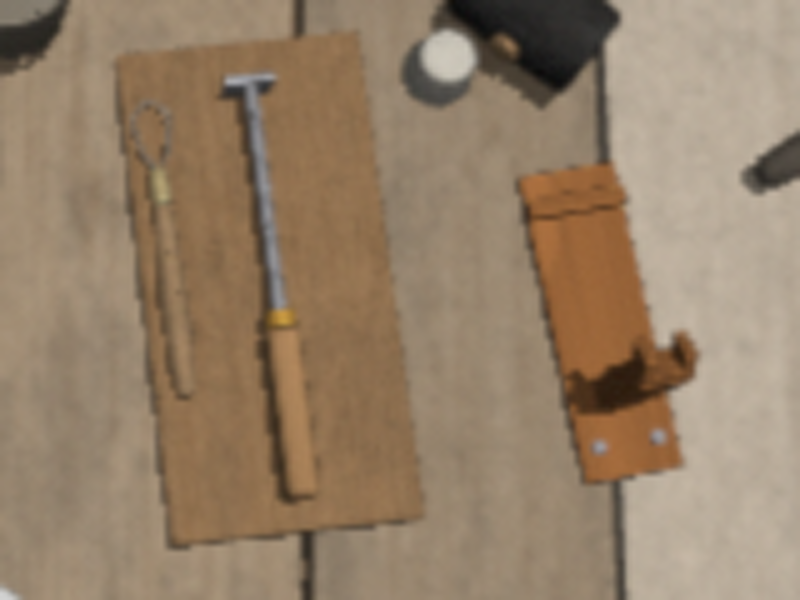

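Run:
```python
from h import *
np.set_printoptions(precision=4,suppress=True)
W=dict(np.load("wrist9.npz"));T=dict(np.load("top9.npz"))
print(plane(W,[(323,82),(323,140),(324,240),(325,305)],.010))
q=lambda x,y:(310+(x-2)/5,125+(y-2)/5)
print("hook butt, ferrule(z.046 top)",plane(T,[q(300,495),q(282,318)],.044),"toe",plane(T,[q(250,78)],.043))
```

```text
[[0.3018 0.2705 0.01  ]
 [0.3421 0.2706 0.01  ]
 [0.4215 0.2716 0.01  ]
 [0.4813 0.2726 0.01  ]]
hook butt, ferrule(z.046 top) [[ 0.4793 -0.1026  0.044 ]
 [ 0.5819 -0.0939  0.044 ]] toe [[ 0.7265 -0.0774  0.043 ]]
```

```bash
python3 - <<'E'
from h import *
from station import r, effector, solver, snapshot
np.set_printoptions(precision=3,suppress=True)
effector.command_gripper(.65)
r.servo_line([.390,.2695,.05],speed=.15); r.servo_line([.390,.2695,.014],speed=.06)
print(r.read_state()["force"])
effector.command_gripper(0,effort=15)
st=r.read_state(); print(st["t"],st["width"]*88,st["force"])
r.servo_line([.390,.2695,.04],speed=.06); r.servo_line([.370,.2695,.16],speed=.15)
yaw=np.radians(5.9); R=hookR(yaw,0)@FL
r.reach([.6127,-.139,.12],R)
st=r.read_state(); print(st["t"],st["width"]*88,st["force"])
for n in("wrist","scene","top"):
    s=snapshot(n); cv2.imwrite(f"pics/{n}10.png",s["img"][:,:,::-1]);np.savez(n+"10.npz",**s)
E
python3 -c "
import cv2
t=cv2.imread('pics/scene10.png'); cv2.imwrite('pics/cs10.png',cv2.resize(t[180:300,270:430],None,fx=5,fy=5,interpolation=cv2.INTER_CUBIC))"
```

```text
[ 0.872 -0.579 -0.355]
29.5167 23.88360873584436 [-0.57   0.254  1.168]
33.0083 23.858557940201184 [-0.145  1.001 -0.77 ]
```

View pics/wrist10.png

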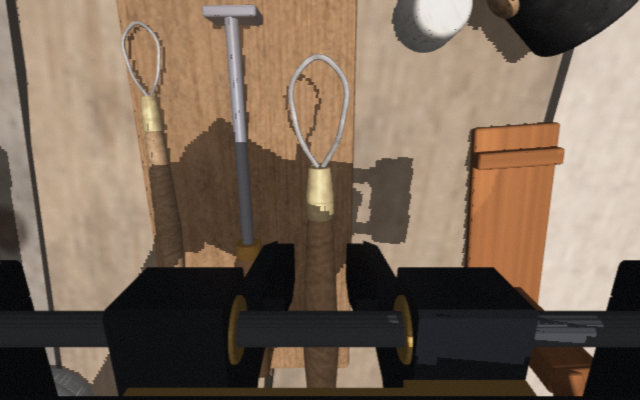

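View pics/cs10.png

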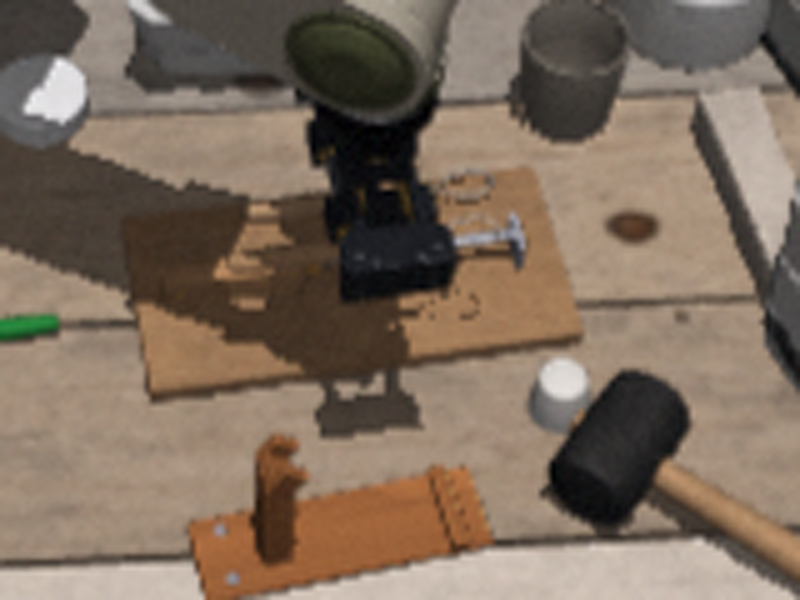

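```bash
python3 - <<'E'
from h import *
from station import r, effector, solver, snapshot
np.set_printoptions(precision=3,suppress=True)
xy=[.6127,-.139]
r.servo_line(xy+[.045],speed=.12); r.pause(.2); f0=r.read_state()["force"]
for z in np.arange(.035,.0279,-.001):
    r.servo_line(xy+[z],speed=.02)
    f=np.mean([ (r.pause(.03),r.read_state()["force"])[1] for _ in range(3)],0)-f0; print(round(z,4),f)
    if f[2]>3: break
effector.command_gripper(.37)
p=np.array(r.read_state()["ee_pos"])
r.servo_line(p+[0,0,.04],speed=.06); r.servo_line(p+[0,0,.15],speed=.2)
r.reach([.40,.1,.3],np.diag([1.,-1,-1]))
print(r.read_state()["t"],p)
for n in("scene","top"):
    s=snapshot(n); cv2.imwrite(f"pics/{n}11.png",s["img"][:,:,::-1]);np.savez(n+"11.npz",**s)
E
python3 -c "
import cv2
t=cv2.imread('pics/scene11.png'); cv2.imwrite('pics/cs11.png',cv2.resize(t[180:300,270:430],None,fx=5,fy=5,interpolation=cv2.INTER_CUBIC))
t=cv2.imread('pics/top11.png'); cv2.imwrite('pics/ct11.png',cv2.resize(t[110:270,160:420],None,fx=3,fy=3,interpolation=cv2.INTER_CUBIC))"
```

```text
0.035 [-0.514 -0.109  0.081]
0.034 [ 0.159 -0.37  -0.218]
0.033 [-0.208  0.146  0.407]
0.032 [-0.321  0.12  -0.139]
0.031 [-0.401  0.19  -0.236]
0.03 [0.456 0.512 1.156]
0.029 [-2.309  1.119  8.574]
40.125 [ 0.613 -0.139  0.029]
```

View pics/cs11.png

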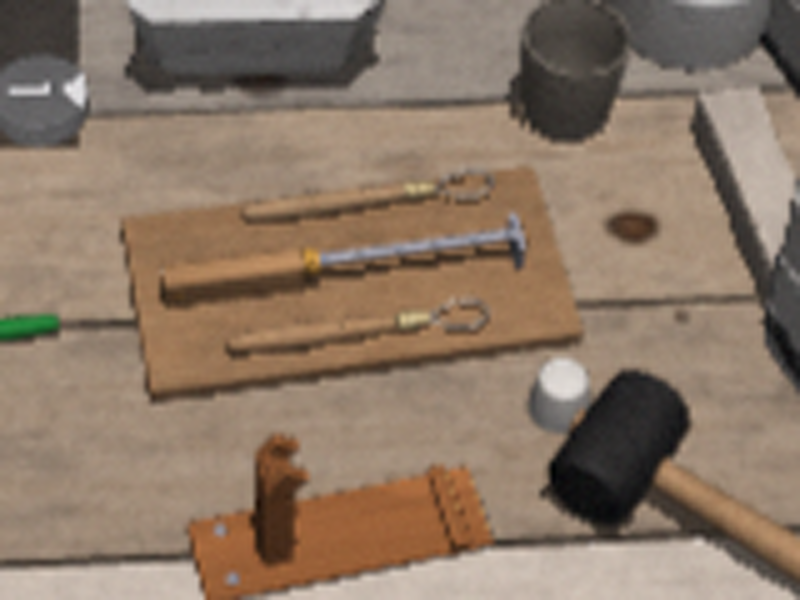

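View pics/ct11.png

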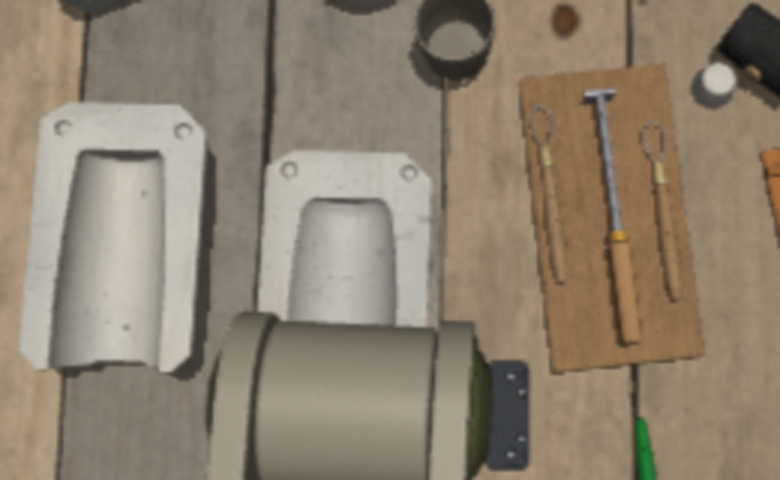

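All three tools lie parallel and flat on the board, with the loops and the hook toe pointing away from the robot. The moulds stand where they were, so I am handing the job in.

Run:
```python
from station import r
print(r.read_state()["t"]); r.finish_job()
```

```text
40.225
the job is handed in; nothing more can be done
```

The job is done and was handed in at 40.2 s, inside the 61 s limit; no verdict was reported.

**What I did:** I took the hook off its rest by the handle, set its toe behind the far end of the fallen tool, and drew the tool about 0.18 m. That brought its middle to about x = 0.39, against mould near ends at about 0.45, before the gripper touched it. I laid the hook in the middle of the board and then the loop tool, turned half round, about 50 mm right of the board's middle line. Both were lowered until contact showed (about 5–9 N) and only then released.

**Last checks:** The final scene and top pictures show laid tool, hook and fallen tool side by side, roughly parallel and on the board. Both loops and the hook toe point away from the robot. By eye, the moulds, laid tool and bystanders had not moved.

**Disagreements and limits:**
- **Calibration:** the cameras differed by 2–5 mm on the board and the fallen tool, about what the calibration allows.
- **Hook toe:** it seemed about 2 px high while carried, but lay flat after release.
- **Near end of the right mould:** the arm hid it in the last top view. The rest of that mould was in place.

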